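Slide the cutting board out over the scrap pan

ROBOT

A 6-joint arm with a two-finger parallel gripper is mounted at the origin on the work surface. World frame = base frame: x ahead of the robot, y to its left, z up, the work surface at z = 0. Lengths are in m, angles in rad, forces in N, time in s.
With the tool pointing down it reaches from about 0.15 to 0.775 m from the base axis. Payload 6.1 kg.
Tool frame: the origin (TCP) lies at the centre of the arm's flange, where the gripper is bolted on; the fingertips stand 173 mm ahead of it and the grasp point (between the pads) lies 155 mm ahead of it; z points along the fingers, y is the line along which they close (so a half turn about z gives the same grasp; the last joint's range is limited). The gripper opens to 85 mm and grips with 20 to 120 N. Pads are 22 mm wide; open, the fingers measure 114 mm over their backs; the gripper's body (76 mm by 85 mm) begins 54 mm behind the grasp point. The pads swing forward as they close: fully open they stand 13 mm farther back than shut.
Start: joints at [1.308, 0.126, -0.04, 1.405, 0, 1.571], TCP at [0.136, 0.507, 0.405] pointing down, gripper open.
Joint ranges: [-2.72, 2.72], [-0.95, 1.95], [-1.27, 1.35], [-1.78, 2.02], [-1.46, 1.47], [-3.14, 3.14]. Speed limits (rad/s): [2.39, 2.39, 3.01, 3.14, 3.14, 3.14].

INTERFACE

Orientations are given as a 3x3 rotation matrix whose columns are the frame's x, y, z axes.
In Python, from bench import manip gives the robot as it stands.
- The arm moves only by the tool step_arm, never from a script. Its arguments are lists of equal length, an entry for each row: "offset": the shift along the tool's x, y, z in cm, a list of three; "spin": the turn about the tool's z in degrees. A call has 1 to 8 rows; each row shifts and turns the commanded pose from where the row before left it, along the tool's axes as they then stand; what a row does not reach is not made up. A row lasts 1/8 s, in which the tool goes at most 62.5 mm and 10.7 degrees, less where a joint would pass 70% of its speed; a pose out of reach is approached as far as the arm can. A call with a gripper value outside its range is refused whole. "hand" is the finger opening in cm, from 0 to 8.54, set as the call begins (left out, the last holds). The fingers move at their own pace and stop on an object; "squeeze" is the grip in N (left out, the last holds). Time passes only in rows, so rows that do not move let the fingers close. It gives the time, the measured TCP pose, the force, the opening and the grip force at its end, in the units of the state.
- manip.state(): the state, without advancing time (a new reading comes with each control period).
- manip.snapshot(name): name is "side" or "top" or "wrist"; returns the picture (480x640x3 uint8, blue, green, red); there is no depth.
- manip.camera_info(name): a dict with "K" (3x3 intrinsics, pixels), "cam_to_world" (4x4, takes a point from camera to world coordinates); the wrist camera has in their place "hand_eye" (4x4, takes a point from camera to tool coordinates, whose origin is the TCP and whose axes are the flange's). Camera axes: x right, y up, looking along -z (the intrinsics and any distortion apply to the point x, -y, -z); pixel columns grow to the right and rows downward; lengths in m; the calibration is good to about 2 mm. A picture is of the moment at which its call begins: read the wrist's pose just before it. camera_info takes no time and is no camera call.
- manip.hand_in(): hands the job in; it is judged then, once.
Trained networks look in the newest picture that a camera, given by its name, has taken for a name from the list of things; names that differ only in an ending like _2 or _b are one class to them, and where a whole thing is asked for, a point or a joint stands for the part that bears it (a point fixed in the world has none). Each returns a list of dicts, best first, with "p" (0 to 1); they miss things now and then, are a little off and sometimes report something else, mostly with a low value. They report only what shows in the picture. A call takes as long as a camera call. They do not tell look-alikes from the thing itself.
- manip.silhouettes(camera, thing): "pixels" (480x640 bool, what is visible of it) and "at" ([column, row] in pixels, amid what is visible of it).
The state is a dict: "t": time; "q": joint angles; "qvel": joint speeds; "joint_efforts": joint torques, N m; "position": TCP position; "tcp_rot": TCP orientation; "ft_force": force on the tool from outside, world axes, zero at the start; "wrist_torque": the same for the moment, N m; "finger_gap": finger opening in m; "finger_force": force on a finger pad.
Only numpy, scipy, OpenCV 4.12 (cv2) and the standard library are available. Lean on these libraries where they do the work, as an engineer would, in place of code of your own. Each camera call takes 0.05 s, during which the arm holds its last target. There are 200 camera calls.

TASK

Get the thin blue cutting board ready for scraping: push it with the fingertips across the wooden block, towards the long edge where the scrap pan stands, until its far end hangs over and the white line across the board lies along that edge of the block. Only slide it, never lift or tip it; leave all the other things where they stand, and take the hand away at the end.

Things in the scene. Friction and masses are not known exactly. Their poses are not given: they have to be found in the camera images.
- block: heavy maple block fixed on the table, 280 mm (its x) by 440 mm (its y), 50 mm high, flat bare top at z = 0.05; origin at the centre of its underside; its x axis points away from the robot's side, square to the long far edge below which the pan stands; its y axis runs along that edge
- edge_mid (a point): the middle of the block's upper far edge (the edge that the line must lie along), at block x = +140 mm, height 50 mm; axes as the block's: x outward, y along the edge
- board: thin loose flat blue plastic board lying on the block, 160 (its x) by 140 (its y) by 8 mm, about 0.2 kg; origin at the centre of its underside; the +x end is to hang over, the -x end (dark strip on top) faces the robot's side. A white line 5 mm wide crosses its top at x = +30 mm, 50 mm from the +x end. Starts up to 0.3 rad askew of the block, the line's middle 50 to 85 mm short of the edge
- line_left (a point): point on the white line on the board's top face, 5 mm from its +y end (board x = 30, y = +65 mm, 8 mm above the underside)
- line_right (a point): point on the white line on the board's top face, 5 mm from its -y end (board x = 30, y = -65 mm, 8 mm above the underside)
- pan: shallow open aluminium scrap pan, 120 by 240 mm, 32 mm high, loose on the table just beyond the block's far edge and lower than its top; origin at the centre of its underside; must not be moved
- tub_a: lidded round deli tub, 110 mm across, 70 mm tall, yellow contents, white lid, standing on the table beside the block; origin at the centre of its underside; a bystander
- tub_b: lidded round deli tub, 110 mm across, 70 mm tall, orange contents, white lid, standing on the table beside the block; origin at the centre of its underside; a bystander
- tub_c: lidded round deli tub, 110 mm across, 70 mm tall, brown contents, white lid, standing on the table beside the block; origin at the centre of its underside; a bystander
- meal: closed meal box, black base and grey top, 150 by 130 mm, 60 mm high, standing on the table beside the block; origin at the centre of its underside; a bystander
- cup_l: small lidded portion cup, 58 mm across, 36 mm tall, red, standing on the wooden block near its +y end; origin at the centre of its underside; a bystander
- cup_r: small lidded portion cup, 58 mm across, 36 mm tall, green, standing on the wooden block near its -y end; origin at the centre of its underside; a bystander
Not all that is in view belongs to the job. What is meant by the board is not green or pink, and is the larger of those in its own colour.

How it is judged:
By the outcome, as a careful person would: the job done as asked, in the order asked, and still so for the second after the job is handed in, with the robot touching nothing.
It also fails if it takes over 38 s, if anything falls off the work surface, if the arm or the gripper's body presses on something with over 40 N, if the wrist force passes 120 N, or if a joint passes its speed limit or range.

## Working session

There is one attempt and no reset: what is moved stays moved. The work goes in short steps, Python scripts to look and compute and a tool call to move; the robot and the scene stay as the last step left them, time stands still between calls to the robot, and variables do not carry over. Pictures are saved under pics/ and viewed, at most 10 in all, crops included, and the job is handed in when it is done.

Besides the shell and the picture viewer there is one more tool, called after "Request:" as name(argument=value, ...), one argument or row to a line, values as JSON. step_arm: Moves the arm, as the interface text tells. Its arguments: {"type":"object","properties":{"offset":{"type":"array"},"spin":{"type":"array"},"hand":{"type":"number"},"squeeze":{"type":"number"}},"required":["offset","spin"]}

```bash
mkdir -p pics; python3 - <<'E'
from bench import manip
import cv2,numpy as np
a=manip.snapshot("top");b=manip.snapshot("side")
cv2.imwrite("pics/top.png",a);cv2.imwrite("pics/side.png",b)
for c in("top","side"):
    i=manip.camera_info(c);print(c,{k:np.round(v,4).tolist() if not isinstance(v,str) else v for k,v in i.items()})
print(manip.camera_info("wrist"))
s=manip.state();print(s)
for n in("board","block"):
    for d in manip.silhouettes("top",n):print(n,d["p"],d["at"],d["pixels"].sum())
E
```

```text
top {'K': [[438.1113, 0.0, 318.6631], [0.0, 438.1113, 247.7599], [0.0, 0.0, 1.0]], 'cam_to_world': [[-0.011, 0.9849, -0.1727, 0.3744], [-0.9999, -0.0116, -0.0025, -0.004], [-0.0044, 0.1727, 0.985, 1.0074], [0.0, 0.0, 0.0, 1.0]]}
side {'K': [[550.2409, 0.0, 312.0506], [0.0, 550.2409, 245.4018], [0.0, 0.0, 1.0]], 'cam_to_world': [[0.6862, 0.4197, -0.5942, -0.2119], [-0.7274, 0.3964, -0.5601, -0.693], [0.0004, 0.8166, 0.5773, 0.801], [0.0, 0.0, 0.0, 1.0]]}
{'K': array([[364.82230455,   0.        , 322.04045832],
       [  0.        , 364.82230455, 240.55633973],
       [  0.        ,   0.        ,   1.        ]]), 'hand_eye': array([[-6.06359847e-04,  9.46916011e-01,  3.21480483e-01,
         8.39348929e-02],
       [ 9.99999774e-01,  4.80717658e-04,  4.70201055e-04,
         1.27798529e-03],
       [ 2.90699562e-04,  3.21480696e-01, -9.46916088e-01,
         3.00690425e-02],
       [ 0.00000000e+00,  0.00000000e+00,  0.00000000e+00,
         1.00000000e+00]])}
{'t': 0.1, 'q': array([ 1.30801594e+00,  1.26345252e-01, -4.04816167e-02,  1.40539754e+00,
        1.96126375e-05,  1.57076313e
[... 187 characters left out ...]
38199894e-02,
       -1.16606079e-04,  1.18842502e-05]), 'position': array([0.13634733, 0.50687491, 0.40400437]), 'tcp_rot': array([[-9.65680075e-01,  2.59734172e-01, -3.89907434e-04],
       [ 2.59734464e-01,  9.65679098e-01, -1.37396413e-03],
       [ 1.96600253e-05, -1.42808218e-03, -9.99998980e-01]]), 'ft_force': array([0.13214938, 0.5163644 , 0.45422227]), 'wrist_torque': array([ 0.04512107, -0.00359184,  0.00999514]), 'finger_force': 0.0, 'finger_gap': 0.08556377559720914}
board 0.9 [400.8, 140.4] 1990
board 0.67 [298.4, 224.3] 4429
board 0.64 [178.2, 372.1] 2550
board 0.58 [417.8, 377.1] 4708
board 0.36 [131.9, 204.9] 2124
block 0.63 [291.1, 262.0] 19023
block 0.33 [508.7, 199.9] 4026
```

View pics/top.png

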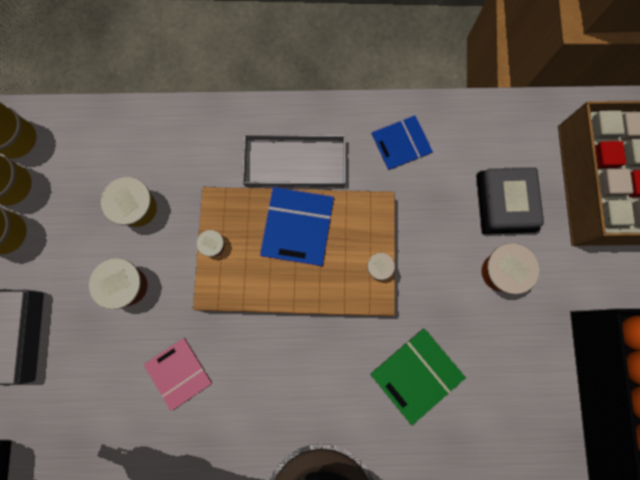

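View pics/side.png

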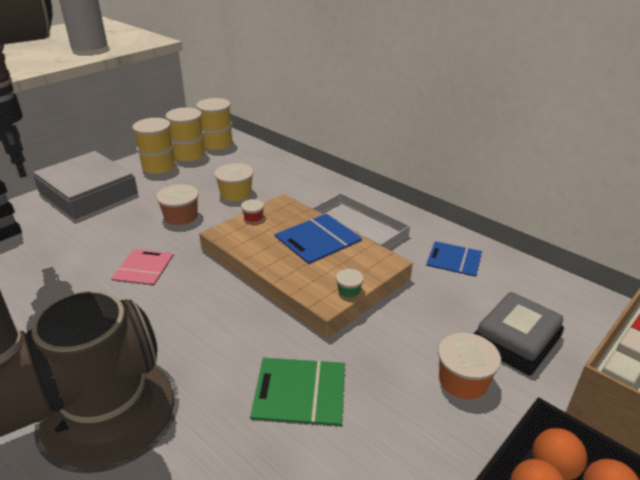

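The top view shows the board on the block: centre about (298,225), white line from (270,208) to (330,216). The block's far edge runs from (203,187) to (395,192), and the pan is beyond it. I'll fit both shapes next.

```bash
cat > h.py <<'E'
from bench import manip
import cv2,numpy as np
def cam(name,st=None):
    i=manip.camera_info(name)
    if name!="wrist": return i["K"],i["cam_to_world"]
    T=np.eye(4);T[:3,:3]=st["tcp_rot"];T[:3,3]=st["position"];return i["K"],T@i["hand_eye"]
def rays(px,K,T,z):
    px=np.asarray(px,float).reshape(-1,2)
    d=np.c_[(px[:,0]-K[0,2])/K[0,0],-(px[:,1]-K[1,2])/K[1,1],-np.ones(len(px))]@T[:3,:3].T
    return (T[:3,3]+d*((z-T[2,3])/d[:,2])[:,None])[:,:2]
def rect(px,K,T,z):
    r=cv2.minAreaRect((rays(px,K,T,z)*1000).astype(np.float32));return np.round(cv2.boxPoints(r)),r
def blue(im):
    h=cv2.cvtColor(im,cv2.COLOR_BGR2HSV);m=cv2.inRange(h,(105,120,50),(130,255,255))
    n,l,s,c=cv2.connectedComponentsWithStats(cv2.morphologyEx(m,cv2.MORPH_CLOSE,np.ones((9,9))))
    return l==1+np.argmax(s[1:,4])
def whiteline(im,m):
    h=cv2.cvtColor(im,cv2.COLOR_BGR2HSV)
    q=cv2.erode(m.astype(np.uint8),np.ones((5,5)))>0
    return q&(h[...,1]<110)&(h[...,2]>110)
E
python3 - <<'E'
from h import *
im=manip.snapshot("top");K,T=cam("top")
m=blue(im);print(m.sum());print("board",rect(np.argwhere(m)[:,::-1],K,T,.058))
w=whiteline(im,m);p=rays(np.argwhere(w)[:,::-1],K,T,.058);print("line",p.mean(0),cv2.fitLine(p.astype(np.float32),2,0,.001,.001).ravel()[:2],np.ptp(p,axis=0))
h=cv2.cvtColor(im,cv2.COLOR_BGR2HSV)
wd=cv2.inRange(h,(8,90,60),(25,255,255));n,l,s,c=cv2.connectedComponentsWithStats(wd[170:330,180:410]);k=1+np.argmax(s[1:,4])
pp=np.argwhere(l==k)[:,::-1]+[180,170]
hull=cv2.convexHull(pp.astype(np.int32));print(cv2.approxPolyDP(hull,4,True).reshape(-1,2).tolist())
print("block",rect(pp,K,T,.05))
q=cv2.approxPolyDP(hull,4,True).reshape(-1,2);print(np.round(rays(q,K,T,.05)*1000).tolist())
for n in("cup_l","cup_r","pan","tub_a","meal"):
    for d in manip.silhouettes("top",n)[:3]:print(n,d["p"],d["at"],rays(d["at"],K,T,.036).round(3))
E
```

```text
4278
board (array([[502.,  -8.],
       [659., -36.],
       [683., 100.],
       [526., 128.]], dtype=float32), ((592.6305541992188, 46.01213836669922), (137.505859375, 159.15394592285156), 79.91857147216797))
line [0.6215351  0.03996863] [0.17393842 0.9847565 ] [0.02677138 0.12278442]
[[394, 315], [194, 309], [203, 187], [393, 192]]
block (array([[ 390., -163.],
       [ 671., -174.],
       [ 689.,  263.],
       [ 408.,  274.]], dtype=float32), ((539.6693115234375, 50.01580810546875), (437.0074768066406, 281.3168640136719), 87.69903564453125))
[[393.0, -163.0], [411.0, 270.0], [686.0, 260.0], [669.0, -172.0]]
cup_l 0.82 [382.5, 263.1] [[ 0.508 -0.144]]
cup_l 0.73 [295.6, 223.8] [[0.601 0.05 ]]
cup_r 0.82 [382.5, 263.1] [[ 0.508 -0.144]]
cup_r 0.73 [295.6, 223.8] [[0.601 0.05 ]]
pan 0.7 [292.1, 161.4] [[0.75  0.058]]
pan 0.47 [210.8, 243.9] [[0.556 0.242]]
tub_a 0.89 [510.6, 268.8] [[ 0.492 -0.429]]
tub_a 0.8 [130.0, 204.6] [[0.65 0.43]]
tub_a 0.65 [120.1, 285.1] [[0.466 0.441]]
meal 0.71 [508.4, 198.0] [[ 0.655 -0.438]]
```

Request:
step_arm(
  offset=[
    [0,0,0],
  ],
  spin=[10],
  hand=8.54,
)

```text
t: 0.62
position: [0.1364, 0.507, 0.4047]
tcp_rot: [[-0.904, 0.427, -0.0], [0.427, 0.904, 0.0], [0.0, 0.0, -1.0]]
ft_force: [-0.1, -0.2, -0.5]
finger_gap: 0.0857
finger_force: 0.0
```

```bash
python3 -c "
from h import *
s=manip.state();print(s['q'],s['tcp_rot'],s['t'])"
```

```text
[ 1.30801169e+00  1.25762318e-01 -3.96132373e-02  1.40539982e+00
  4.34128170e-05  1.74969322e+00] [[-9.04034151e-01  4.27460234e-01 -3.64806324e-05]
 [ 4.27460233e-01  9.04034152e-01  3.15068442e-05]
 [ 4.64476606e-05  1.28892436e-05 -9.99999999e-01]] 0.625
```

Request:
step_arm(
  offset=[
    [-3.9,-2.31,0],
    [-3.9,-2.31,0],
    [-3.9,-2.31,0],
    [-3.9,-2.31,0],
    [-3.9,-2.31,0],
    [-3.9,-2.31,0],
    [-3.9,-2.31,0],
    [-3.9,-2.31,0],
  ],
  spin=[0,0,0,0,0,0,0,0],
)

```text
t: 1.62
position: [0.3413, 0.2061, 0.4049]
tcp_rot: [[-0.906, 0.423, 0.001], [0.423, 0.906, 0.0], [-0.0, 0.001, -1.0]]
ft_force: [0.4, 1.2, 0.4]
finger_gap: 0.0853
finger_force: 0.0
```

Request:
step_arm(
  offset=[
    [-3.9,-2.31,0],
    [-3.9,-2.31,0],
    [-3.9,-2.31,0],
    [-3.9,-2.31,0],
    [0,0,0],
    [0,0,0],
    [0,0,0],
    [0,0,0],
  ],
  spin=[0,0,0,0,-7.7,-7.7,-7.6,0],
)

```text
t: 2.62
position: [0.4429, 0.0576, 0.4048]
tcp_rot: [[-0.999, 0.038, 0.0], [0.038, 0.999, 0.0], [-0.0, 0.0, -1.0]]
ft_force: [-1.8, -0.3, 0.5]
finger_gap: 0.0851
finger_force: 0.0
```

```bash
cat > look.py <<'E'
from h import *
import sys
s=manip.state();im=manip.snapshot("wrist");K,T=cam("wrist",s);cv2.imwrite(f"pics/{sys.argv[1]}.png",im)
m=blue(im);print("board",m.sum(),rect(np.argwhere(m)[:,::-1],K,T,.058)[0].tolist())
w=whiteline(im,m);p=rays(np.argwhere(w)[:,::-1],K,T,.058);f=cv2.fitLine(p.astype(np.float32),2,0,.001,.001).ravel() if len(p)>9 else 0;print("line",len(p),f,np.ptp(p,axis=0) if len(p) else 0)
print(s["position"],np.degrees(np.arctan2(*s["tcp_rot"][1::-1,0])),s["t"])
E
python3 look.py w1
```

```text
board 17140 [[500.0, -6.0], [660.0, -35.0], [684.0, 101.0], [525.0, 130.0]]
line 542 [0.17633317 0.98433053 0.6237239  0.04123966] [0.02806215 0.13013715]
[0.44292804 0.05756371 0.40477615] 177.84956332388143 2.625
```

View pics/w1.png

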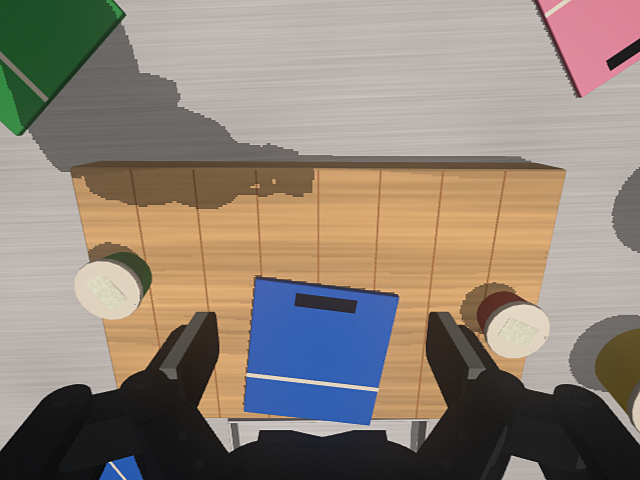

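The wrist view shows the whole board, with the line from (247,376) to (378,390). The block's far edge lies at about row 418 and its near edge at about row 170. Now measuring the far edge and the line's distance to it.

```bash
cat > edge.py <<'E'
from h import *
def far_edge(im,K,T,m,zf=.05):
    # wood mask lower boundary, away from board
    h=cv2.cvtColor(im,cv2.COLOR_BGR2HSV);wd=cv2.inRange(h,(8,90,60),(25,255,255))
    n,l,s,c=cv2.connectedComponentsWithStats(wd);l=l==1+np.argmax(s[1:,4])
    near=[];far=[]
    P=rays(np.argwhere(l)[:,::-1],K,T,zf)
    for y0 in np.arange(-.15,.25,.004):
        q=P[(abs(P[:,1]-y0)<.002)]
        if len(q)>20: far.append([q[:,0].max(),y0]);near.append([q[:,0].min(),y0])
    return np.array(near),np.array(far)
E
python3 - <<'E'
from edge import *
s=manip.state();K,T=cam("wrist",s);im=cv2.imread("pics/w1.png")
n,f=far_edge(im,K,T,None)
for a in f: print((a*1000).round(),end=" ")
q=n;c=np.polyfit(q[:,1],q[:,0],1);r=q[:,0]-np.polyval(c,q[:,1]);k=abs(r)<.004;c=np.polyfit(q[k,1],q[k,0],1);print("\nnear",c,k.sum(),len(k), "far at y=.04 if 280:",np.polyval(c,.04)+.28)
E
```

```text
[ 613. -150.] [ 610. -146.] [ 609. -142.] [ 608. -138.] [ 604. -134.] [ 599. -130.] [ 595. -126.] [ 591. -122.] [ 586. -118.] [ 581. -114.] [ 575. -110.] [ 571. -106.] [ 566. -102.] [562. -98.] [558. -94.] [664. -90.] [674. -86.] [674. -82.] [674. -78.] [674. -74.] [674. -70.] [674. -66.] [675. -62.] [675. -58.] [675. -54.] [675. -50.] [675. -46.] [675. -42.] [676. -38.] [676. -34.] [676. -30.] [676. -26.] [676. -22.] [676. -18.] [677. -14.] [677. -10.] [677.  -6.] [677.  -2.] [677.   2.] [677.   6.] [677.  10.] [678.  14.] [678.  18.] [508.  22.] [509.  26.] [509.  30.] [510.  34.] [511.  38.] [512.  42.] [512.  46.] [513.  50.] [513.  54.] [515.  58.] [515.  62.] [516.  66.] [517.  70.] [517.  74.] [518.  78.] [519.  82.] [520.  86.] [520.  90.] [521.  94.] [522.  98.] [523. 102.] [683. 106.] [681. 110.] [683. 114.] [683. 118.] [683. 122.] [683. 126.] [684. 130.] [684. 134.] [684. 138.] [684. 142.] [684. 146.] [684. 150.] [684. 154.] [685. 158.] [685. 162.] [685. 166.] [685. 170.] [685. 174.] [685. 178.] [685. 182.] [681. 186.] [674. 190.] [565. 194.] [566. 198.] [570. 202.] [573. 206.] [578. 210.] [583. 214.] [591. 218.] [596. 222.] [601. 226.] [607. 230.] [614. 234.] [620. 238.] [622. 242.] [624. 246.] 
near [0.04284842 0.39442772] 100 100 far at y=.04 if 280: 0.676141652550235
```

Request:
step_arm(
  offset=[
    [0,0,5],
    [0,0,5],
    [0,0,5],
    [0,0,2.5],
    [0,0,0.8],
    [0,0,0.3],
    [0,0,0.3],
    [0,0,0],
  ],
  spin=[0.3,0,0,0,0,0,0,0],
)

```text
t: 3.68
position: [0.4433, 0.0577, 0.2164]
tcp_rot: [[-0.999, 0.041, 0.001], [0.041, 0.999, 0.0], [-0.001, 0.0, -1.0]]
ft_force: [-0.6, -0.1, -0.2]
finger_gap: 0.0854
finger_force: 0.0
```

```bash
python3 look.py w2
```

```text
board 122 [[499.0, 11.0], [504.0, 10.0], [505.0, 21.0], [499.0, 21.0]]
line 0 0 0
[0.44325989 0.05770261 0.21641742] 177.63086133983867 3.675
```

View pics/w2.png

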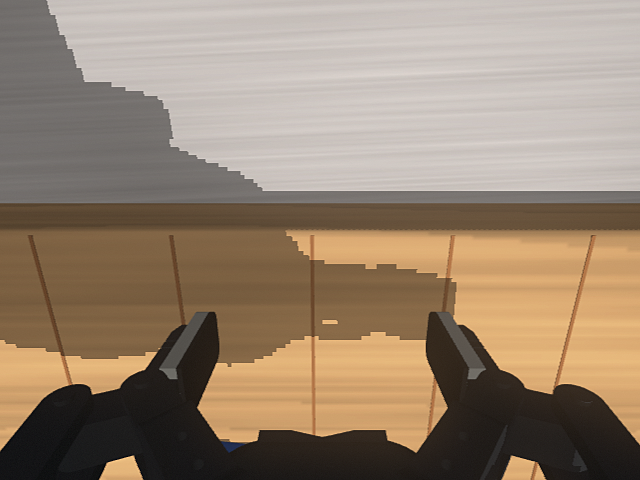

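Both fingertips (about (205,313) and (437,313)) are still slightly above the wood. Lowering the rest of the way.

Request:
step_arm(
  offset=[
    [0,0,0.2],
    [0,0,0.1],
    [0,0,0.1],
    [0,0,0],
    [0,0,0],
  ],
  spin=[0,0,0,0,0],
)

```text
t: 4.35
position: [0.4429, 0.0576, 0.2117]
tcp_rot: [[-0.999, 0.041, -0.0], [0.041, 0.999, -0.0], [0.0, -0.0, -1.0]]
ft_force: [-1.1, 0.2, -0.0]
finger_gap: 0.0853
finger_force: 0.0
```

Request:
step_arm(
  offset=[
    [-1.5,0,0],
    [-1.5,0,0],
    [-0.7,0,0],
    [-0.5,0,0],
    [-0.5,0,0],
    [-0.5,0,0],
    [-0.5,0,0],
    [-0.5,0,0],
  ],
  spin=[0,0,0,0,0,0,0,0],
)

```text
t: 5.35
position: [0.5049, 0.055, 0.2116]
tcp_rot: [[-0.999, 0.041, -0.001], [0.041, 0.999, -0.0], [0.001, -0.0, -1.0]]
ft_force: [-1.3, -1.6, 0.9]
finger_gap: 0.0854
finger_force: 0.7
```

Request:
step_arm(
  offset=[
    [-0.5,0,0],
    [-0.5,0,0],
    [-0.5,0,0],
    [-0.5,0,0],
    [-0.5,0,0],
    [-0.5,0,0],
    [-0.5,0,0],
    [0,0,0],
  ],
  spin=[0,0,0,0,0,0,0,0],
)

```text
t: 6.35
position: [0.5404, 0.0537, 0.2117]
tcp_rot: [[-0.999, 0.041, 0.001], [0.041, 0.999, 0.0], [-0.001, 0.0, -1.0]]
ft_force: [0.7, 0.1, -0.0]
finger_gap: 0.0853
finger_force: 0.0
```

```bash
python3 - <<'E'
from h import *
im=manip.snapshot("top");s=manip.snapshot("side");w=manip.snapshot("wrist")
K,T=cam("top");m=blue(im);print(m.sum(),rect(np.argwhere(m)[:,::-1],K,T,.058))
a=cv2.resize(im[130:300,180:410],None,fx=1.7,fy=1.7);b=cv2.resize(s[150:350,180:430],None,fx=1.6,fy=1.6);c=cv2.resize(w,None,fx=.6,fy=.6)
o=np.zeros((600,800,3),np.uint8);o[:a.shape[0],:a.shape[1]]=a;o[:b.shape[0],400:400+b.shape[1]]=b[:,:400];o[-288:-0 or None,:384]=c[:288]
cv2.imwrite("pics/m1.png",o)
E
```

```text
1897 (array([[ 720., -161.],
       [ 760., -264.],
       [ 851., -228.],
       [ 810., -125.]], dtype=float32), ((785.2444458007812, -194.51364135742188), (97.09539794921875, 110.05435180664062), 21.620241165161133))
```

View pics/m1.png

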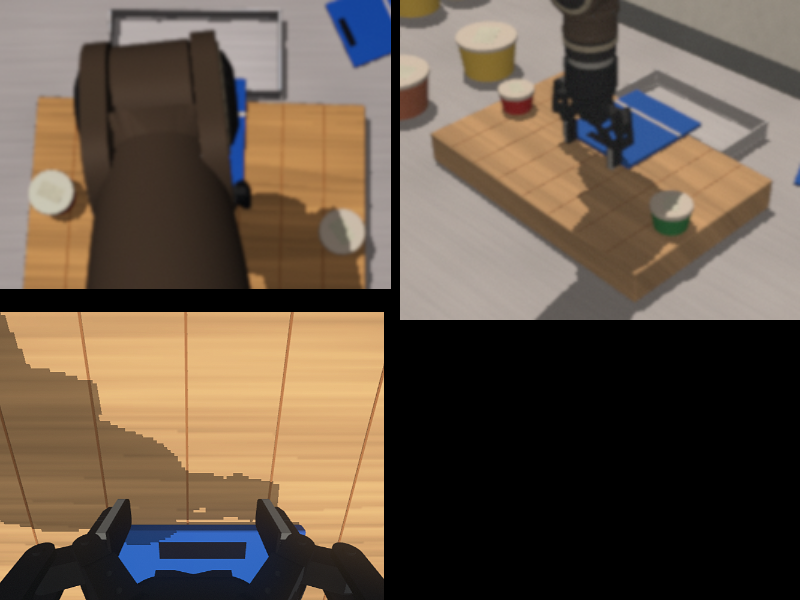

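The board is now pushed forward and square to the fingers, and its end is over the pan. I'll back off and up to measure.

Request:
step_arm(
  offset=[
    [0.5,0,0],
    [2.5,0,0],
    [4,0,-3],
    [5,0,-3],
    [0,0,-5],
    [0,0,-5],
    [0,0,-4],
    [0,0,0],
  ],
  spin=[0,0,0,0,0,0,0,0],
)

```text
t: 7.5
position: [0.4201, 0.0587, 0.4149]
tcp_rot: [[-0.999, 0.041, 0.006], [0.041, 0.999, 0.001], [-0.006, 0.001, -1.0]]
ft_force: [-0.6, 0.4, -0.1]
finger_gap: 0.0852
finger_force: 0.0
```

```bash
cat > meas.py <<'E'
from edge import *
import sys
s=manip.state();im=manip.snapshot("wrist");K,T=cam("wrist",s);cv2.imwrite(f"pics/{sys.argv[1]}.png",im)
m=blue(im);B=rect(np.argwhere(m)[:,::-1],K,T,.058)[0];print("board",B.tolist())
p=rays(np.argwhere(whiteline(im,m))[:,::-1],K,T,.058);cl=np.polyfit(p[:,1],p[:,0],1);print("line slope",cl,p.mean(0),np.ptp(p,axis=0))
n,f=far_edge(im,K,T,None);q=f[(f[:,0]>.667)];ce=np.polyfit(q[:,1],q[:,0],1);k=abs(q[:,0]-np.polyval(ce,q[:,1]))<.003;ce=np.polyfit(q[k,1],q[k,0],1)
cn=np.polyfit(n[:,1],n[:,0],1);print("edge",ce,k.sum(),q[[0,-1],1],"near",cn)
for y in p[:,1].min(),p[:,1].mean(),p[:,1].max():print(round(y,3),"short mm",1000*(np.polyval(ce,y)-np.polyval(cl,y)), "from near edge",1000*(np.polyval(cn,y)+.2803-np.polyval(cl,y)))
print(s["position"],np.degrees(np.arctan2(*s["tcp_rot"][1::-1,0])),s["t"])
E
python3 meas.py w3
```

```text
board [[546.0, -9.0], [687.0, -14.0], [693.0, 124.0], [552.0, 130.0]]
line slope [0.04058293 0.65895388] [0.66126143 0.05686027] [0.00992958 0.13192235]
edge [0.03630036 0.67627509] 33 [-0.086  0.19 ] near [0.04170604 0.391538  ]
-0.01 short mm 17.363912101489465 from near edge 12.87292830149067
0.057 short mm 17.077704046992825 from near edge 12.947986459811322
0.122 short mm 16.798945047469594 from near edge 13.021091100965943
[0.42005875 0.05869023 0.41490364] 177.64994910213278 7.5
```

View pics/w3.png

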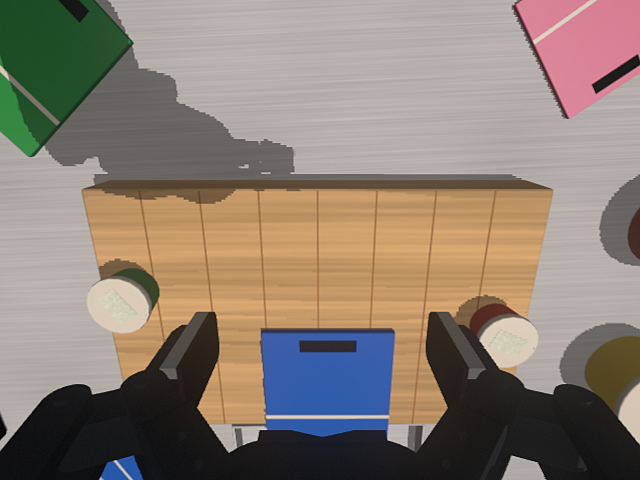

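The view shows the line at row ~417 and the block's far edge at row ~424; the line is nearly parallel and still about 17 mm short. The arm may not have settled, so I'll measure again.

```bash
python3 meas.py w4; python3 - <<'E'
from h import *
s=manip.state();K,T=cam("wrist",s);im=cv2.imread("pics/w4.png")
for c in (250,230,400,272,300,340,380):
    print(c,[tuple(im[r,c].tolist()) for r in range(412,432,2)])
E
```

```text
board [[547.0, -9.0], [684.0, -15.0], [690.0, 124.0], [554.0, 130.0]]
line slope [0.04192716 0.65908276] [0.6614182  0.05570226] [0.00990156 0.13348474]
edge [0.03705423 0.67645637] 32 [-0.086  0.19 ] near [0.03982358 0.3914221 ]
-0.011 short mm 17.427780285480978 from near edge 12.662723813867238
0.056 short mm 17.102169860986784 from near edge 12.52216205855916
0.122 short mm 16.77731821200279 from near edge 12.381927856700115
[0.41984441 0.05861851 0.412828  ] 177.64602200496532 7.55
250 [(107, 156, 200), (108, 157, 204), (103, 153, 197), (103, 151, 193), (105, 153, 198), (103, 150, 194), (101, 148, 192), (89, 125, 160), (85, 84, 87), (185, 189, 195)]
230 [(106, 155, 200), (106, 155, 201), (105, 155, 200), (102, 150, 194), (104, 154, 198), (102, 151, 194), (100, 148, 192), (116, 148, 179), (179, 183, 189), (174, 179, 186)]
400 [(97, 137, 177), (103, 146, 189), (105, 152, 196), (100, 144, 186), (97, 140, 179), (99, 141, 182), (94, 136, 176), (104, 130, 160), (181, 184, 189), (179, 183, 189)]
272 [(169, 92, 51), (168, 91, 50), (170, 87, 41), (160, 173, 186), (185, 211, 231), (168, 93, 56), (168, 89, 48), (169, 92, 51), (173, 92, 50), (39, 30, 32)]
300 [(170, 90, 46), (170, 90, 45), (172, 85, 36), (168, 181, 195), (183, 209, 228), (169, 91, 53), (169, 90, 44), (168, 90, 45), (167, 89, 44), (173, 93, 46)]
340 [(170, 91, 44), (169, 89, 42), (172, 86, 35), (166, 179, 193), (184, 209, 228), (169, 92, 52), (170, 88, 41), (169, 89, 43), (169, 89, 42), (170, 89, 43)]
380 [(170, 92, 51), (170, 92, 50), (171, 87, 40), (167, 180, 194), (185, 209, 228), (167, 92, 54), (169, 90, 47), (168, 89, 47), (173, 91, 48), (41, 30, 30)]
```

Request:
step_arm(
  offset=[
    [-3,0,4],
    [-3,0,5],
    [-3,0,5],
    [0,0,4],
    [0,0,1.5],
    [0,0,0.5],
    [0,0,0],
    [-0.5,0,0],
  ],
  spin=[0,0,0,0,0,0,0,0],
)

```text
t: 8.6
position: [0.5153, 0.0548, 0.2134]
tcp_rot: [[-0.999, 0.041, 0.003], [0.041, 0.999, 0.0], [-0.003, 0.0, -1.0]]
ft_force: [-0.6, 0.1, 0.0]
finger_gap: 0.085
finger_force: 0.0
```

Request:
step_arm(
  offset=[
    [-1,0,0],
    [-0.8,0,0],
    [-0.5,0,0],
    [-0.5,0,0],
    [-0.5,0,0],
    [-0.4,0,0],
    [-0.3,0,0],
    [0,0,0],
  ],
  spin=[0,0,0,0,0,0,0,0],
)

```text
t: 9.6
position: [0.5552, 0.053, 0.2117]
tcp_rot: [[-0.999, 0.041, 0.0], [0.041, 0.999, -0.0], [-0.0, -0.0, -1.0]]
ft_force: [0.1, -1.5, 0.1]
finger_gap: 0.0856
finger_force: 0.0
```

Request:
step_arm(
  offset=[
    [0.5,0,0],
    [2.5,0,0],
    [4,0,-3],
    [5,0,-3],
    [0,0,-5],
    [0,0,-5],
    [0,0,-4],
    [0,0,0],
  ],
  spin=[0,0,0,0,0,0,0,0],
)

```text
t: 10.6
position: [0.4351, 0.058, 0.415]
tcp_rot: [[-0.999, 0.041, 0.006], [0.041, 0.999, 0.001], [-0.006, 0.001, -1.0]]
ft_force: [0.3, 0.1, -0.1]
finger_gap: 0.0854
finger_force: 0.0
```

Request:
step_arm(
  offset=[
    [0,0,0],
    [0,0,0],
  ],
  spin=[0,0],
)

```text
t: 10.85
position: [0.4346, 0.0579, 0.4103]
tcp_rot: [[-0.999, 0.041, -0.002], [0.041, 0.999, -0.0], [0.002, -0.0, -1.0]]
ft_force: [0.3, 0.2, 0.2]
finger_gap: 0.0856
finger_force: 0.0
```

```bash
python3 meas.py w5
```

```text
board [[560.0, -9.0], [697.0, -15.0], [703.0, 124.0], [565.0, 130.0]]
line slope [0.04098489 0.67385006] [0.67613465 0.05574224] [0.0096996  0.13249042]
edge [0.04467248 0.67711933] 33 [-0.086  0.19 ] near [0.04057841 0.39385004]
-0.011 short mm 3.230231445560783 from near edge 0.3042890491828931
0.056 short mm 3.474827650266854 from near edge 0.27732716243689115
0.122 short mm 3.7188020481917494 from near edge 0.250433817572171
[0.43457382 0.05793285 0.41025468] 177.6440451746752 10.85
```

View pics/w5.png

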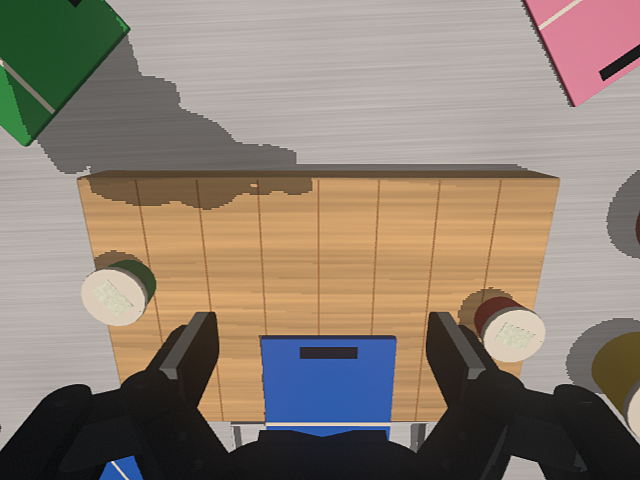

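The line (row 424) sits almost at the edge (row 422). Allowing for the board's 8 mm height, it is 3.5 mm short and parallel. One last push of that amount.

Request:
step_arm(
  offset=[
    [-3,0,4],
    [-3,0,5],
    [-3,0,5],
    [0,0,4],
    [0,0,1.5],
    [0,0,0.5],
    [0,0,0],
    [-0.5,0,0],
  ],
  spin=[0,0,0,0,0,0,0,0],
)

```text
t: 11.9
position: [0.5303, 0.0542, 0.2134]
tcp_rot: [[-0.999, 0.041, 0.003], [0.041, 0.999, 0.0], [-0.003, 0.0, -1.0]]
ft_force: [-0.1, 0.0, -0.1]
finger_gap: 0.085
finger_force: 0.0
```

Request:
step_arm(
  offset=[
    [-1,0,0],
    [-0.7,0,0],
    [-0.5,0,0],
    [-0.3,0,0],
    [-0.2,0,0],
    [-0.15,0,0],
    [0,0,0],
    [0,0,0],
  ],
  spin=[0,0,0,0,0,0,0,0],
)

```text
t: 12.9
position: [0.5582, 0.0529, 0.2116]
tcp_rot: [[-0.999, 0.041, -0.0], [0.041, 0.999, -0.0], [0.0, -0.0, -1.0]]
ft_force: [-1.2, -0.5, 0.0]
finger_gap: 0.0854
finger_force: 0.3
```

Request:
step_arm(
  offset=[
    [0.5,0,0],
    [2.5,0,0],
    [4,0,-3],
    [5,0,-3],
    [0,0,-5],
    [0,0,-5],
    [0,0,-4],
    [0,0,0],
  ],
  spin=[0,0,0,0,0,0,0,0],
)

```text
t: 13.9
position: [0.4387, 0.0579, 0.4151]
tcp_rot: [[-0.999, 0.041, 0.007], [0.041, 0.999, 0.001], [-0.007, 0.001, -1.0]]
ft_force: [0.2, 0.5, -0.4]
finger_gap: 0.0851
finger_force: 0.0
```

Request:
step_arm(
  offset=[
    [0,0,0],
    [0,0,0],
    [0,0,0],
  ],
  spin=[0,0,0],
)

```text
t: 14.28
position: [0.4383, 0.0578, 0.4106]
tcp_rot: [[-0.999, 0.041, -0.002], [0.041, 0.999, -0.0], [0.002, -0.0, -1.0]]
ft_force: [-0.0, -0.2, 0.2]
finger_gap: 0.0851
finger_force: 0.0
```

```bash
python3 meas.py w6; python3 -c "
from h import *
s=manip.snapshot('side');cv2.imwrite('pics/s6.png',cv2.resize(s[150:350,180:430],None,fx=3,fy=3))"
```

```text
board [[563.0, -9.0], [702.0, -15.0], [707.0, 124.0], [568.0, 129.0]]
line slope [0.04145114 0.67671824] [0.67901541 0.05541894] [0.00971838 0.13250854]
edge [0.04445772 0.67719063] 34 [-0.09  0.19] near [0.04046018 0.394179  ]
-0.011 short mm 0.4402099003042448 from near edge -2.228623439909261
0.055 short mm 0.639015193495851 from near edge -2.294149288730507
0.122 short mm 0.8386069861757717 from near edge -2.3599343662962236
[0.43826027 0.05778261 0.41057237] 177.63915508015936 14.275
```

View pics/s6.png

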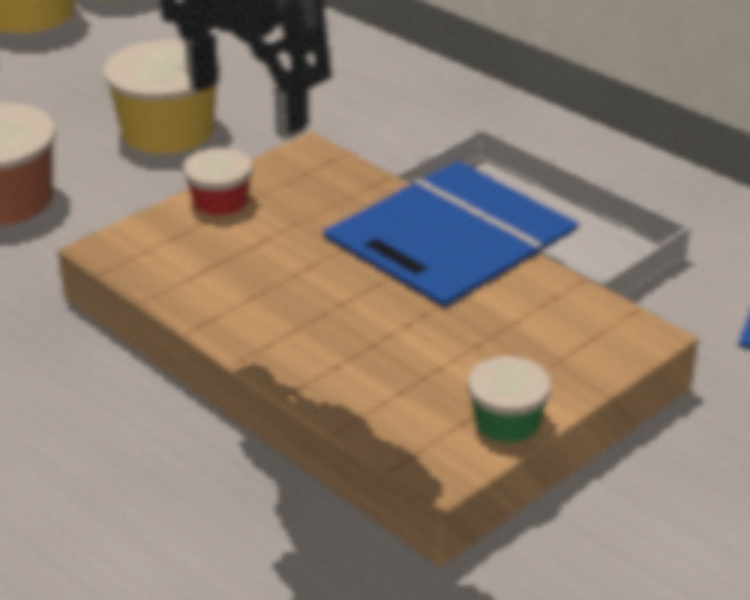

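The side crop shows the line from (418,182) to (540,245), lying along the block's far edge. The cups and pan are undisturbed and the hand is clear. The measured offset is about 0.6 mm, so I'm handing it in.

```bash
python3 -c "
from bench import manip
print(manip.hand_in())"
```

```text
the job is handed in; nothing more can be done
None
```

The blue board was slid until its white line lay along the block's far edge (about 0.6 mm short and parallel in the last measurement), nothing else looked moved, the hand is clear, and the job was handed in at about 14 s; the hand-in gave no verdict.

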